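# Hang the reading frame on the test station's twin pins

## Robot

A 6-joint arm with a two-finger parallel gripper is mounted at the origin on the work surface. World frame = base frame: x ahead of the robot, y to its left, z up, the work surface at z = 0. Lengths are in m, angles in degrees, forces in N, time in s.
With the tool pointing down it reaches from about 0.3 to 0.75 m from the base axis. Payload 8.5 kg.
Tool frame: the origin (TCP) lies on the centre line of the jaws, within the pads' length; the fingertips stand 25 mm ahead of it and the grasp point (between the pads) lies 6 mm ahead of it; z points along the fingers, y is the line along which they close (so a half turn about z gives the same grasp; the last joint's range is limited). The gripper opens to 85 mm and grips with 20 to 120 N. Pads are 22 mm wide; open, the fingers measure 114 mm over their backs; the gripper's body (76 mm by 85 mm) begins 54 mm behind the grasp point. The pads swing forward as they close: fully open they stand 13 mm farther back than shut.
Start: joints at [-78.398, 21.807, 74.336, -0, 83.858, -12.336], TCP at [0.223, -0.503, 0.256] pointing down, gripper open.
Joint ranges: [-178.18, 178.18], [-50.72, 133.34], [12.68, 142.11], [-81.47, 261.47], [9.98, 163.14], [-165.26, 165.26]. Speed limits (degrees/s): [136.94, 136.94, 180, 180, 180, 180].

## Interface

Orientations are given as a 3x3 rotation matrix whose columns are the frame's x, y, z axes.
In Python, from rig import telemetry, optics, env gives the robot as it stands.
- The arm moves only by the tool send_rows, never from a script. Its argument "deltas" is a list that holds one entry, the list of rows, each a list of 7 numbers: the shift along the tool's x, y, z in m, then the turn, a rotation vector about the tool's x, y, z in rad, then the opening, from -1 (shut) to 1 (fully open), so that 0 is half open. In form: [[[x, y, z, ax, ay, az, grip], ...]]. A call has 1 to 12 rows; each row shifts and turns the commanded pose from where the row before left it, along the tool's axes as they then stand; what a row does not reach is not made up. A row lasts 1/8 s, in which the tool goes at most 62.5 mm and 10.7 degrees, less where a joint would pass 70% of its speed; a pose out of reach is approached as far as the arm can. A call is refused whole if a number of a shift passes 0.0625 or a number of a turn 0.188, either way. A call with a gripper value outside its range is refused whole. The fingers move at their own pace and stop on an object; "squeeze" is the grip in N (left out, the last holds). Time passes only in rows, so rows that do not move let the fingers close. It gives the time, the measured TCP pose, the force, the opening and the grip force at its end, in the units of the state.
- telemetry.observe(): the state, without advancing time (a new reading comes with each control period).
- optics.get_image(name): name is "scene" or "top" or "wrist"; returns a dict with "image" (400x640x3 uint8, red, green, blue), "range_z" (400x640 float32, m along the optical axis (not along the pixel's ray), 0 where there is no reading), "K" (3x3 intrinsics, pixels), "rvec" (rotation vector, rad) and "tvec" (3), from world to camera coordinates, as OpenCV has them; the wrist camera has in their place "hand_eye" (4x4, takes a point from camera to tool coordinates, whose origin is the TCP and whose axes are the flange's). Camera axes: x right, y down, z forward; pixel columns grow to the right and rows downward; lengths in m; the calibration is good to about 2 mm. A picture is of the moment at which its call begins: read the wrist's pose just before it.
- env.close_job(): hands the job in; it is judged then, once.
The state is a dict: "time_s": time; "q": joint angles; "qvel": joint speeds; "joint_efforts": joint torques, N m; "position": TCP position; "tool_rot": TCP orientation; "ft_force": force on the tool from outside, world axes, zero at the start; "wrist_torque": the same for the moment, N m; "grip_width": finger opening in m; "gripper_force": force on a finger pad.
Only numpy, scipy, OpenCV 4.12 (cv2) and the standard library are available. Lean on these libraries where they do the work, as an engineer would, in place of code of your own. Each camera call takes 0.05 s, during which the arm holds its last target. There are 200 camera calls.

## Task

Pick up the white reading frame by its handle rib and hang it on the two upright pins of the test station, so that both pins come up through its two end holes and it lies flat, fully home on the station's side rails over the row of test cassettes. The pins are sprung and the carrier they stand on is not always at the same place along its slide, so feel for the pins with the frame and set it down gently, never forcing it; then let go. Leave the other things on the table where they are.

Things in the scene. Friction and masses are not known exactly. Their poses are not given: they have to be found in the camera images.
- frame_mid (a point): Middle of the handle of the loose reading frame (about 0.3 kg, white plastic, starts flat on the table). The handle is an upright rib on the plate, 16 mm thick along x, 80 mm long along y, from 6 to 42 mm above the plate's underside; this point is 24 mm above the underside at x = y = 0. z is up.
- frame_under (a point): Centre of the underside of the same frame's plate: 110 mm along x, 200 mm along y, 6 mm thick. Two round through holes of 12 mm diameter at x = 0, y = -85 and +85 mm; two long windows, 30 x 120 mm, at x = -30 and +30 mm. Either way round (half turn about z) is the same and fits.
- station: Test station fixed to the table: grey tray, from x = -60 to +120 mm and y = -125 to +125 mm about this origin, which lies on the table; z up. Guide walls 24 mm high on its y edges (inner faces at y = -109, +109 mm). Between them an aluminium carrier is clamped, its centre at y = 0 and anywhere from x = 8 to 52 mm: this is not measured and must be felt or seen. It stays put while you work.
- rest_level (a point): Point of the station (not of the carrier) at x = y = 0, 30 mm above the table: height of the flat tops of the carrier's two side rails (22 mm wide, 110 mm along x, centred at y = -85 and +85 mm), on which the frame's underside rests when fully home. Five test cassettes lie lower between the rails.
- pin_level (a point): Point of the station at x = y = 0, 52 mm above the table: height of the tops of the two round steel pins, 10 mm diameter, top 1.5 mm tapering to 8.4 mm, at y = -85 and +85 mm, x = the carrier's unknown x. Each is sprung: yields 8 mm downward (1.6 N at first, 4.8 N at the end), then solid; slid over by the frame, both spring up into its holes on meeting. Press with under 20 N in all.
- bottle: Bystander: small dropper bottle, 38 mm diameter, 85 mm high; origin at the centre of its underside.
- rack: Bystander: white divided tray 80 x 140 x 50 mm; origin at the centre of its underside.
- spare: Bystander: a loose test cassette 70 x 20 x 5 mm; origin at the centre of its underside.
- beaker: Bystander: clear plastic beaker, 68 mm diameter, 85 mm high; origin at the centre of its underside.

How it is judged (in metres and radians):
On the way:
1. the frame is lifted clear of the table (height (world z) of frame_mid above 0.08 m), for 0.1 s.
At the end, for the whole second after the job is handed in: The frame lies at rest on the side rails: handle middle 51 to 56.5 mm above the station's origin, tilt under 0.03 rad, its x axis within 0.04 rad of the station's (either way round), at x 4 to 56 mm and within 4 mm of y = 0 in the station's frame (z of frame_mid in the frame of station between 0.051 and 0.0565 m and angle between frame_mid's own z axis and vertical below 0.03 rad and angle between the x axis of frame_mid and the x axis of station, either way round below 0.04 rad and x of frame_mid in the frame of station between 0.004 and 0.056 m and y of frame_mid in the frame of station between -0.004 and 0.004 m and linear speed of frame below 0.01 m/s); the robot touches nothing.
It fails at once if the frame is pressed or dropped on the station with more than 20 N (contact force between frame and station above 20 N).
It fails at once if a bystander is moved by more than 15 mm (distance of any of bottle, rack, spare, beaker from where it was at the start of the episode above 0.015 m).
It also fails if it takes over 56 s, if anything falls off the work surface, if the arm or the gripper's body presses on something with over 40 N, if the wrist force passes 120 N, or if a joint passes its speed limit or range.

## Working session

There is one attempt and no reset: what is moved stays moved. The work goes in short steps, Python scripts to look and compute and a tool call to move; the robot and the scene stay as the last step left them, time stands still between calls to the robot, and variables do not carry over. Pictures are saved under pics/ and viewed, at most 10 in all, crops included, and the job is handed in when it is done.

Besides the shell and the picture viewer there is one more tool, called after ">>>" as name(argument=value, ...) on one line, values as JSON. send_rows: Moves the arm, as the interface text tells. Its arguments: {"type":"object","properties":{"deltas":{"type":"array"},"squeeze":{"type":"number"}},"required":["deltas"]}

```bash
ls; mkdir -p pics; cat > h.py <<'E'
import numpy as np, cv2
from rig import telemetry, optics, env
def cloud(name):
    d=optics.get_image(name); K=d["K"]; z=d["range_z"]
    v,u=np.indices(z.shape); P=np.stack([(u-K[0,2])/K[0,0]*z,(v-K[1,2])/K[1,1]*z,z],-1)
    if "rvec" in d:
        R=cv2.Rodrigues(np.array(d["rvec"],float))[0]; W=(P-np.array(d["tvec"]).ravel())@R
    else:
        s=telemetry.observe(); H=np.array(d["hand_eye"]); T=P@H[:3,:3].T+H[:3,3]
        W=T@np.array(s["tool_rot"]).T+np.array(s["position"])
    W[z==0]=np.nan
    return d["image"],W
E
python3 - <<'E'
from h import *
s=telemetry.observe(); print(s)
for n in("top","scene"):
    im,W=cloud(n); cv2.imwrite(f"pics/{n}0.png",im[:,:,::-1]); np.save(f"{n}0.npy",W)
    print(n,[np.round(W[r,c],3).tolist() for r in(100,200,300) for c in (100,320,540)])
E
```

```text
pics
{'time_s': 0.0, 'q': array([-7.83973747e+01,  2.18416024e+01,  7.43849183e+01,  2.03668535e-04,
        8.38583608e+01, -1.23363640e+01]), 'qvel': array([-0.03848885, -0.00107861,  0.0434983 ,  0.02310931,  0.06520524,
        0.03870001]), 'joint_efforts': array([ 4.35930212e-05, -4.48463595e+01, -2.31279820e+01, -1.81061059e-04,
        4.74527740e-03, -1.88213323e-05]), 'position': array([ 0.22311051, -0.5024326 ,  0.25570505]), 'tool_rot': array([[ 9.13978251e-01,  4.05763072e-01, -2.94493822e-04],
       [ 4.05763052e-01, -9.13977154e-01,  1.45190114e-03],
       [ 3.19967242e-04, -1.44650078e-03, -9.99998903e-01]]), 'ft_force': array([ 0.04177983, -0.17197153,  0.69292602]), 'wrist_torque': array([ 0.00677955, -0.02187335, -0.00342599]), 'gripper_force': 0.0, 'grip_width': 0.08526593615160721}
top [[0.922, 0.593, -0.002], [0.904, 0.021, 0.002], [0.84, -0.471, 0.11], [0.657, 0.57, -0.002], [0.645, 0.025, -0.001], [0.634, -0.502, -0.0], [0.417, 0.548, -0.002], [0.409, 0.029, -0.001], [0.402, -0.474, -0.0]]
scene [[0.169, -0.406, 0.001], [0.279, 0.09, -0.002], [0.395, 0.575, 0.003], [0.47, -0.387, -0.001], [0.565, 0.029, 0.002], [0.656, 0.439, 0.001], [0.69, -0.372, 0.001], [0.783, -0.017, 0.03], [0.847, 0.34, 0.001]]
```

View pics/top0.png

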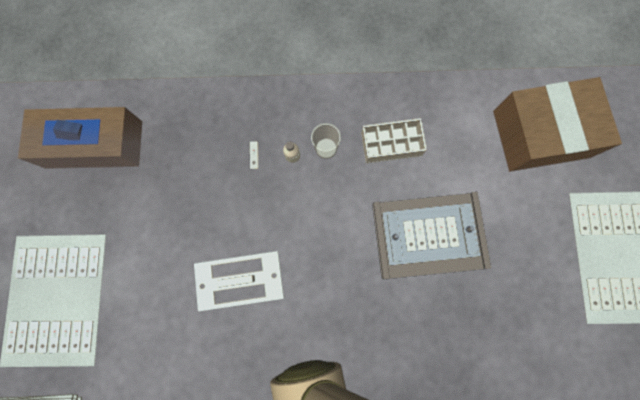

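View pics/scene0.png

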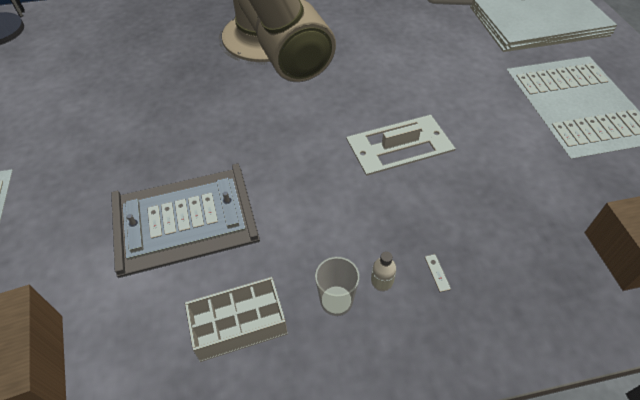

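The top view shows the frame at about (238,281) with holes at (202,286) and (273,275). The station is at about (430,235) with pins near (395,237) and (469,229). The bystanders stand beyond them (rows 115–170). Next I'll measure poses from the depth clouds.

```bash
python3 - <<'E'
from h import *
def rect(p,l):
    r=cv2.minAreaRect(p[:,:2].astype(np.float32)*1000); print(l,len(p),np.round(r[0],1),np.round(r[1],1),round(r[2],2),'z',np.round(np.percentile(p[:,2],[5,50,95]),4))
for n in("top","scene"):
    W=np.load(n+"0.npy").reshape(-1,3); W=W[~np.isnan(W[:,0])]
    x,y,z=W.T
    if n=="top":
        T=np.load("top0.npy"); c0=T[270,225,:2]; c1=T[250,430,:2]; print(c0,c1, T[237,395],T[229,469],T[286,202],T[275,273])
        np.save("c.npy",[c0,c1])
    c0,c1=np.load("c.npy")
    f=W[np.hypot(x-c0[0],y-c0[1])<.15]; s=W[np.hypot(x-c1[0],y-c1[1])<.18]
    s=s[(s[:,0]<.70)]
    rect(f[(f[:,2]>.0035)&(f[:,2]<.012)],"plate"); rect(f[f[:,2]>.034],"handle")
    rect(s[s[:,2]>.008],"station")
    p=s[s[:,2]>.04]; 
    k=p[:,1]>np.median(s[:,1])
    for m in(k,~k):
        if m.any(): print("pin",m.sum(),p[m].mean(0).round(4),p[m].min(0).round(4),p[m].max(0).round(4))
    rect(s[(s[:,2]>.027)&(s[:,2]<.034)],"rails")
    rect(s[(s[:,2]>.019)&(s[:,2]<.026)],"walls")
E
```

```text
[0.48130643 0.25293747] [ 0.51861366 -0.22760497] [ 0.54690407 -0.14249565  0.05440996] [ 0.56235238 -0.31057727  0.04764315] [ 0.44516921  0.30654683 -0.00070704] [ 0.46782504  0.13905299 -0.0009368 ]
plate 1997 [503.5 248.4] [225.1 242.7] 6.94 z [0.0037 0.0053 0.0079]
handle 260 [456.2 220.8] [15.9 79.8] 7.45 z [0.038  0.0408 0.0434]
station 7852 [ 554.1 -229.9] [179.7 248.8] 4.84 z [0.0089 0.0186 0.03  ]
pin 20 [ 0.5489 -0.1454  0.0492] [ 0.5449 -0.1504  0.04  ] [ 0.5538 -0.1411  0.0544]
pin 21 [ 0.5634 -0.3136  0.0497] [ 0.5593 -0.3188  0.0427] [ 0.5672 -0.3096  0.0539]
rails 855 [ 548. -229.] [143.8 250.2] 8.04 z [0.0274 0.0296 0.0321]
walls 2730 [ 553.8 -230.9] [179.3 247. ] 4.64 z [0.0192 0.022  0.0251]
plate 2411 [477.9 250.8] [288.9 278.6] 53.77 z [0.0039 0.0063 0.0086]
handle 312 [457.6 222.9] [18.4 81.4] 8.16 z [0.0351 0.0417 0.044 ]
station 10737 [ 555.9 -228.2] [183.3 249.4] 4.61 z [0.0093 0.0189 0.0308]
pin 40 [ 0.5522 -0.1435  0.0482] [ 0.5467 -0.1484  0.0405] [ 0.5555 -0.1391  0.0551]
pin 44 [ 0.5665 -0.3123  0.0484] [ 0.5595 -0.3174  0.0402] [ 0.5709 -0.3085  0.0548]
rails 1118 [ 567.8 -227.4] [134.5 242.7] 4.64 z [0.0279 0.0304 0.0324]
walls 3965 [ 556.  -228.8] [181.4 246.7] 5.05 z [0.0192 0.0226 0.0252]
```

>>> send_rows(deltas=[[[0, 0, 0, 0, 0, -0.177, 1], [0, 0, 0, 0, 0, -0.177, 1], [0, 0, 0, 0, 0, -0.177, 1], [0, 0, 0, 0, 0, -0.177, 1], [0, 0, 0, 0, 0, -0.177, 1], [0, 0, 0, 0, 0, -0.177, 1], [0, 0, 0, 0, 0, -0.177, 1], [0, 0, 0, 0, 0, 0, 1]]])

```text
time_s: 1.1
position: [0.2231, -0.5025, 0.256]
tool_rot: [[-0.084, 0.996, -0.0], [0.996, 0.084, 0.001], [0.001, -0.0, -1.0]]
ft_force: [-0.5, 0.4, -0.2]
grip_width: 0.0855
gripper_force: 0.0
```

```bash
cat >> h.py <<'E'
def go(xyz,yaw):
    "tool-frame shift (m) to xyz, turn (rad) to bring tool y to world yaw (deg), tool down"
    from scipy.spatial.transform import Rotation as Ro
    s=telemetry.observe(); R=np.array(s["tool_rot"]); a=np.radians(yaw); c,w=np.cos(a),np.sin(a)
    G=np.array([[-w,c,0],[c,w,0],[0,0,-1.]])
    print("pos",np.round(s["position"],4),"yaw_y",round(float(np.degrees(np.arctan2(R[1,1],R[0,1]))),2),"F",np.round(s["ft_force"],2),"tq",np.round(s["wrist_torque"],3),"t",s["time_s"])
    print("shift mm",np.round(1e3*R.T@(np.array(xyz)-s["position"]),1),"turn",np.round(Ro.from_matrix(R.T@G).as_rotvec(),4))
E
python3 - <<'E'
from h import *
d=optics.get_image("wrist"); print(d["hand_eye"],d["K"])
go([.557,-.229,.30],4.8)
E
```

```text
[[ 5.40031440e-04 -9.63770151e-01 -2.66733582e-01  6.71312904e-02]
 [ 9.99999557e-01  3.14981772e-04  8.86506939e-04 -4.72157786e-04]
 [-7.70372710e-04 -2.66733942e-01  9.63769895e-01 -1.18804102e-01]
 [ 0.00000000e+00  0.00000000e+00  0.00000000e+00  1.00000000e+00]] [[287.96438775   0.         319.20101621]
 [  0.         287.96438775 196.0824513 ]
 [  0.           0.           1.        ]]
pos [ 0.2231 -0.5026  0.2561] yaw_y 4.72 F [ 0.29 -0.39  0.19] tq [ 0.03  -0.025  0.04 ] t 1.15
shift mm [245.2 355.2 -43.8] turn [-0.0001 -0.0005 -0.0014]
```

>>> send_rows(deltas=[[[0.0306, 0.0444, 0.012, 0, 0, 0, 1], [0.0306, 0.0444, 0.012, 0, 0, 0, 1], [0.0306, 0.0444, 0.012, 0, 0, 0, 1], [0.0306, 0.0444, 0.012, 0, 0, 0, 1], [0.0306, 0.0444, 0.012, 0, 0, 0, 1], [0.0306, 0.0444, 0.012, 0, 0, 0, 1], [0.0306, 0.0444, 0.012, 0, 0, 0, 1], [0.0306, 0.0444, 0.012, 0, 0, 0, 1], [0, 0, 0, 0, 0, 0, 1], [0, 0, 0, 0, 0, 0, 1]]])

```text
time_s: 2.4
position: [0.5558, -0.2284, 0.1602]
tool_rot: [[-0.084, 0.996, -0.0], [0.996, 0.084, -0.0], [-0.0, -0.0, -1.0]]
ft_force: [0.1, -0.7, 0.4]
grip_width: 0.0856
gripper_force: 0.0
```

```bash
python3 - <<'E'
from h import *
go([.457,.222,.16],7.7)
im,W=cloud("wrist"); cv2.imwrite("pics/w1.png",im[:,:,::-1]); np.save("w1.npy",W); np.save("w1im.npy",im)
s=telemetry.observe(); R=np.array(s["tool_rot"]); T=(W-s["position"])@R; np.save("w1T.npy",T)
z=W[...,2]; m=((z>.047)&(z<.058)).astype(np.uint8)
n,l,st,c=cv2.connectedComponentsWithStats(m)
for i in range(1,n):
    if st[i,4]>15: q=W[l==i]; print(st[i],c[i].round(1),q.mean(0).round(4),q.max(0).round(4),q.min(0).round(4))
E
```

```text
pos [ 0.5558 -0.2284  0.1602] yaw_y 4.82 F [ 0.07 -0.72  0.45] tq [-0.015  0.006  0.004] t 2.4
shift mm [ 4.572e+02 -6.060e+01  2.000e-01] turn [-0.0005  0.     -0.0502]
[ 547   30   93  187 2544] [581.7 127.5] [ 0.7534 -0.1563  0.0506] [ 0.8247 -0.084   0.054 ] [ 0.7339 -0.2266  0.047 ]
[315  88  13  14 146] [321.3  94.4] [ 0.5498 -0.1463  0.0533] [ 0.5543 -0.1416  0.0551] [ 0.5451 -0.151   0.0474]
[316 286  11  13 117] [321. 292.] [ 0.564  -0.3139  0.0524] [ 0.5688 -0.3099  0.0555] [ 0.5595 -0.3202  0.0471]
[483 395  44   5 116] [506.5 398. ] [ 0.7659 -0.4252  0.0485] [ 0.786  -0.4214  0.0508] [ 0.7421 -0.4292  0.047 ]
```

View pics/w1.png

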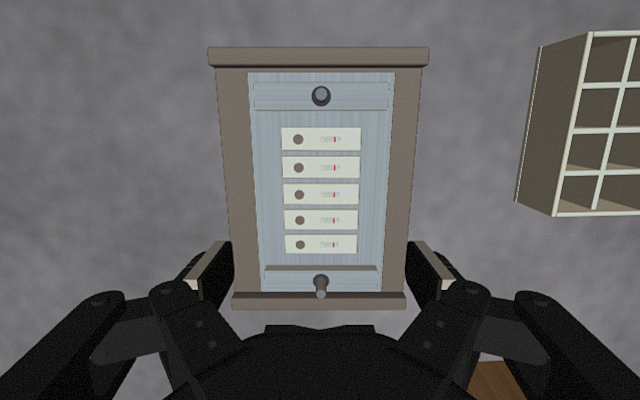

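The wrist view shows the far pin's top at (321,94) and the near one's at (321,292). That puts the pin midpoint at about (0.557,-0.231) with a yaw of about 4.9°. Next I'll move over the frame.

>>> send_rows(deltas=[[[0.057, -0.0076, 0, 0, 0, 0, 1], [0.057, -0.0076, 0, 0, 0, 0, 1], [0.057, -0.0076, 0, 0, 0, 0, 1], [0.057, -0.0076, 0, 0, 0, 0, 1], [0.057, -0.0076, 0, 0, 0, 0, 1], [0.057, -0.0076, 0, 0, 0, 0, 1], [0.057, -0.0076, 0, 0, 0, 0, 1], [0.057, -0.0076, 0, 0, 0, 0, 1], [0, 0, 0, 0, 0, -0.05, 1], [0, 0, 0, 0, 0, 0, 1], [0, 0, 0, 0, 0, 0, 1]]])

```text
time_s: 3.82
position: [0.4566, 0.2197, 0.1606]
tool_rot: [[-0.132, 0.991, 0.0], [0.991, 0.132, 0.0], [-0.0, 0.0, -1.0]]
ft_force: [0.2, -1.0, 0.0]
grip_width: 0.0853
gripper_force: 0.0
```

```bash
python3 - <<'E'
from h import *
go([.457,.222,.05],7.7)
im,W=cloud("wrist"); cv2.imwrite("pics/w2.png",im[:,:,::-1]); np.save("w2.npy",W)
z=W[...,2]; ok=(np.hypot(W[...,0]-.457,W[...,1]-.222)<.13)
q=W[ok&(z>.039)&(z<.046)]; q=q[np.abs(q[:,2]-.042)<.004]
print(len(q),q.mean(0).round(4),cv2.minAreaRect(q[:,:2].astype(np.float32)*1000))
g=cv2.cvtColor(im,cv2.COLOR_RGB2GRAY); p=W[ok&(z>.003)&(z<.010)]; print(len(p),cv2.minAreaRect(p[:,:2].astype(np.float32)*1000))
E
```

```text
pos [0.4566 0.2197 0.1606] yaw_y 7.6 F [ 0.23 -1.02  0.01] tq [ 0.013 -0.021  0.033] t 3.825
shift mm [  2.2   0.6 110.6] turn [ 0.0004  0.0001 -0.0018]
1670 [0.4556 0.2236 0.043 ] ((456.1015625, 221.79397583007812), (15.730628967285156, 79.02204132080078), 7.1216349601745605)
14069 ((454.26959228515625, 227.61874389648438), (249.37759399414062, 243.77198791503906), 63.76091003417969)
```

View pics/w2.png

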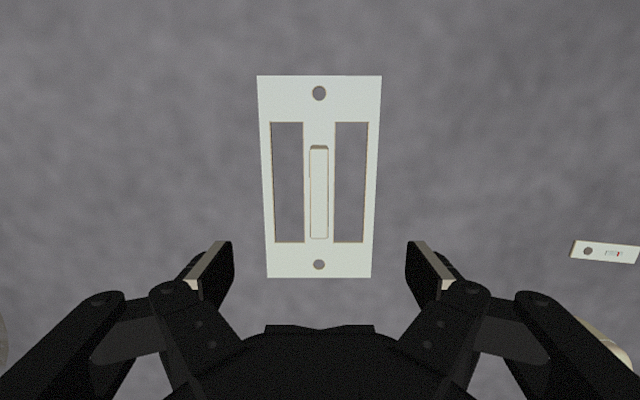

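Holes appear at (319,93) and (319,264), so the frame is aligned with the tool and its centre is 2.2 mm ahead along tool x. I'll descend and grasp.

>>> send_rows(deltas=[[[0.0022, 0.0003, 0.04, 0, 0, 0, 1], [0, 0, 0.04, 0, 0, 0, 1], [0, 0, 0.03, 0, 0, 0, 1], [0, 0, 0.0145, 0, 0, 0, 1], [0, 0, 0, 0, 0, 0, 1], [0, 0, 0, 0, 0, 0, -1], [0, 0, 0, 0, 0, 0, -1], [0, 0, 0, 0, 0, 0, -1], [0, 0, 0, 0, 0, 0, -1], [0, 0, 0, 0, 0, 0, -1], [0, 0, 0, 0, 0, 0, -1]]], squeeze=80)

```text
time_s: 5.25
position: [0.4565, 0.2231, 0.0363]
tool_rot: [[-0.136, 0.991, 0.001], [0.991, 0.136, 0.0], [0.0, 0.001, -1.0]]
ft_force: [-0.7, -0.8, 5.8]
grip_width: 0.0149
gripper_force: 79.0
```

>>> send_rows(deltas=[[[0, 0, -0.02, 0, 0, 0, -1], [0, 0, -0.04, 0, 0, 0, -1], [0, 0, -0.05, 0, 0, 0, -1], [0, 0, 0, 0, 0, 0, -1], [0, 0, 0, 0, 0, 0, -1], [0, 0, 0, 0, 0, 0, -1]]])

```text
time_s: 6.0
position: [0.4556, 0.2229, 0.1443]
tool_rot: [[-0.136, 0.991, -0.003], [0.991, 0.136, -0.001], [-0.0, -0.003, -1.0]]
ft_force: [-0.3, 0.6, -3.9]
grip_width: 0.0145
gripper_force: 78.8
```

```bash
python3 - <<'E'
from h import *
s=telemetry.observe(); go([.557,-.2307,.13],4.88); print(s["grip_width"])
im,W=cloud("wrist"); cv2.imwrite("pics/w3.png",im[:,:,::-1])
E
```

```text
pos [0.4556 0.2229 0.1443] yaw_y 7.79 F [-0.33  0.6  -3.93] tq [0.065 0.001 0.02 ] t 6.0
shift mm [-463.1   39.1   14.3] turn [-0.0032  0.0004  0.0508]
0.01449275282114522
```

View pics/w3.png

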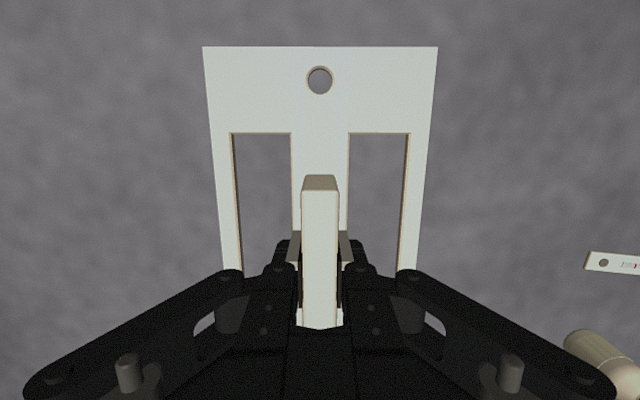

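The frame is held level, with the far hole at (319.5,80). I'll fit the hole and plate in tool coordinates.

```bash
cat >> h.py <<'E'
def hole():
    "held frame: plate plane and far hole centre, in tool coordinates (mm)"
    d=optics.get_image("wrist"); K=d["K"]; H=np.array(d["hand_eye"]); z=d["range_z"]; im=d["image"]
    v,u=np.indices(z.shape); P=np.stack([(u-K[0,2])/K[0,0]*z,(v-K[1,2])/K[1,1]*z,z],-1); T=(P@H[:3,:3].T+H[:3,3])*1e3
    m=(np.abs(T[...,2]-30)<8)&(z>0)&(v<125)&(u>195)&(u<445)
    q=T[m]; A=np.c_[q[:,:2],np.ones(len(q))]; c=np.linalg.lstsq(A,q[:,2],rcond=None)[0]
    g=cv2.GaussianBlur(cv2.cvtColor(im,cv2.COLOR_RGB2GRAY),(3,3),0)
    n=((g<170)&(u>290)&(u<350)&(v>55)&(v<110)).astype(np.uint8)
    cs=max(cv2.findContours(n,cv2.RETR_EXTERNAL,cv2.CHAIN_APPROX_NONE)[0],key=cv2.contourArea)
    e=cv2.fitEllipse(cs)
    ray=H[:3,:3]@np.array([(e[0][0]-K[0,2])/K[0,0],(e[0][1]-K[1,2])/K[1,1],1]); o=H[:3,3]*1e3
    t=(c[2]+c[0]*o[0]+c[1]*o[1]-o[2])/(ray[2]-c[0]*ray[0]-c[1]*ray[1])
    e1=q[(q[:,0]>70)]; L=cv2.minAreaRect(T[(m)][:,:2].astype(np.float32))
    print("plane slopes",c.round(4),"hole px",np.round(e,1) if 0 else (np.round(e[0],1),np.round(e[1],1)),"hole tool",(o+t*ray).round(2),"rect",L)
    return im
E
python3 -c "
from h import *
hole()"
```

```text
plane slopes [ 1.40000e-03 -2.00000e-04  2.89942e+01] hole px (array([319.3,  79.4]), array([26.2, 28.7])) hole tool [84.22 -0.34 29.12] rect ((81.09172058105469, -0.23151016235351562), (111.11219787597656, 35.273216247558594), 89.96626281738281)
```

>>> send_rows(deltas=[[[-0.022, 0.0019, 0, 0, 0, 0, -1], [-0.044, 0.0037, 0, 0, 0, 0, -1], [-0.044, 0.0038, 0, 0, 0, 0, -1], [-0.044, 0.0037, 0, 0, 0, 0, -1], [-0.044, 0.0038, 0, 0, 0, 0, -1], [-0.044, 0.0037, 0, 0, 0, 0, -1], [-0.044, 0.0038, 0, 0, 0, 0, -1], [-0.044, 0.0037, 0, 0, 0, 0, -1], [-0.044, 0.0038, 0, 0, 0, 0, -1], [-0.044, 0.0037, 0, 0, 0, 0, -1], [-0.044, 0.0038, 0, 0, 0, 0.025, -1]]])

```text
time_s: 7.48
position: [0.5579, -0.2307, 0.1449]
tool_rot: [[-0.11, 0.994, -0.001], [0.994, 0.11, 0.001], [0.001, -0.001, -1.0]]
ft_force: [1.4, -1.0, -3.2]
grip_width: 0.0147
gripper_force: 78.7
```

>>> send_rows(deltas=[[[0, 0, 0.015, 0, 0, 0.026, -1], [0, 0, 0.015, 0, 0, 0, -1], [0, 0, 0, 0, 0, 0, -1], [0, 0, 0, 0, 0, 0, -1]]])

```text
time_s: 7.98
position: [0.5581, -0.2287, 0.1161]
tool_rot: [[-0.086, 0.996, 0.0], [0.996, 0.086, -0.0], [-0.0, 0.0, -1.0]]
ft_force: [-0.7, 1.0, -3.5]
grip_width: 0.0151
gripper_force: 78.6
```

```bash
python3 - <<'E'
from h import *
go([.5572,-.2299,.095],4.88)
im=hole(); cv2.imwrite("pics/w4.png",cv2.resize(im[30:140,230:410,::-1],None,fx=4,fy=4,interpolation=cv2.INTER_CUBIC))
# refined pin top discs from the earlier view
a=np.load("w1im.npy"); g=cv2.cvtColor(a,cv2.COLOR_RGB2GRAY)
print(g[84:106,312:330]); print(g[272:302,312:330])
E
```

```text
pos [ 0.5581 -0.2287  0.1161] yaw_y 4.94 F [-0.67  0.96 -3.52] tq [ 0.016 -0.039 -0.01 ] t 7.975
shift mm [-1.1 -1.  21.1] turn [0.0001 0.0001 0.0011]
plane slopes [ 1.10000e-03 -8.00000e-04  2.90399e+01] hole px (array([319.4,  79.4]), array([27.2, 29.4])) hole tool [84.19 -0.29 29.13] rect ((81.04857635498047, -0.07460403442382812), (110.95083618164062, 35.230140686035156), 89.97993469238281)
[[149 151 159 149 156 154 157 159 159 159 158 156 153 154 154 153 155 156]
 [158 155 158 158 162 156 153 141 136 135 141 152 155 163 163 155 158 158]
 [155 158 159 156 150 136 112  85  80  66  80  98 123 142 154 163 155 156]
 [161 163 160 135  97  67  54  60  77  84  63  59  48  72 121 154 164 160]
 [163 164 133  75  48  65  89 100 119 120 113 103  82  53  59 103 157 165]
 [161 135  78  49  55  96 126 126 127 131 131 134 117  84  53  58 108 154]
 [152  85  48  59  96 122 125 124 124 129 123 126 125 112  77  48  62 118]
 [129  43  58  73 115 129 116 123 125 122 126 126 127 127 103  54  49  85]
 [ 84  50  56  83 124 125 125 118 123 124 124 126 122 125 115  57  57  60]
 [ 58  54  62  94 128 130 1
[... 2499 characters left out ...]
124  92  45  51  49  43]
 [ 55  49  51  60 102 132 125 123 120 123 124 128 127 110  51  50  50  51]
 [ 55  55  55  58  93 133 124 123 122 121 122 123 130 120  54  56  57  55]
 [ 59  52  58  48  89 132 128 124 121 124 122 120 129 107  39  50  57  55]
 [ 52  59  52  51  66 120 128 121 125 127 126 125 114  83  47  58  60  54]
 [ 59  64  63  57  57  79 116 119 125 127 119 112  91  56  60  63  59  59]
 [ 86  84  89  87  85  82  89 107 116 115 111  95  87  86  88  86  85  87]
 [110 106 107 107 109 106 107 108 102 105 102 105 107 104 113 108 106 108]
 [109 106 111 109 107 107 105 103 105 107 107 107 107 105 105 111 108 108]
 [109 104 106 108 107 106 101 106 106 107 107 108 110 106 109 108 110 108]]
```

View pics/w4.png

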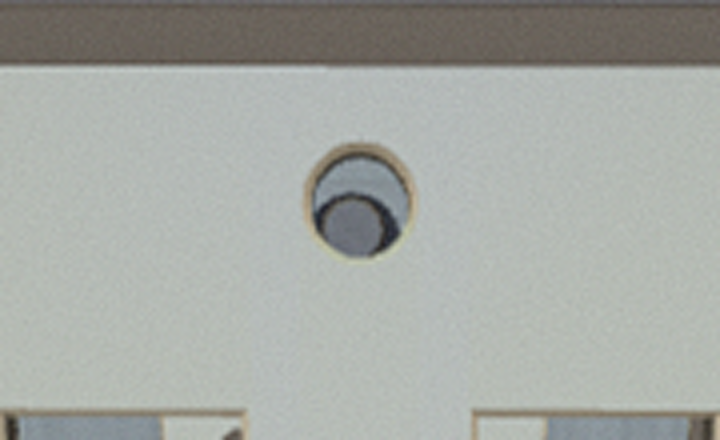

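Through the far hole the pin's bright top sits at about (318.5,86), which puts the frame within about 0.6 mm. I'll correct tool y by −0.6 mm, go down to just above the pins, and look again.

>>> send_rows(deltas=[[[0, -0.0006, 0.012, 0, 0, 0, -1], [0, 0, 0.009, 0, 0, 0, -1], [0, 0, 0.004, 0, 0, 0, -1], [0, 0, 0, 0, 0, 0, -1], [0, 0, 0, 0, 0, 0, -1]]])

```text
time_s: 8.65
position: [0.5575, -0.2295, 0.0911]
tool_rot: [[-0.085, 0.996, 0.0], [0.996, 0.085, -0.0], [-0.0, 0.0, -1.0]]
ft_force: [0.0, 0.0, -3.4]
grip_width: 0.0149
gripper_force: 78.6
```

```bash
python3 - <<'E'
from h import *
go([.5575,-.2289,.089],4.9)
im=hole(); cv2.imwrite("pics/w5.png",cv2.resize(im[55:105,290:350,::-1],None,fx=10,fy=10,interpolation=cv2.INTER_CUBIC))
E
```

```text
pos [ 0.5575 -0.2295  0.0911] yaw_y 4.87 F [ 0.02  0.04 -3.42] tq [ 0.017 -0.017 -0.012] t 8.65
shift mm [0.6 0.1 2.1] turn [ 0.0005  0.0003 -0.0006]
plane slopes [ 3.00000e-03 -8.00000e-04  2.89679e+01] hole px (array([319.4,  79.5]), array([27.1, 29.4])) hole tool [84.2  -0.27 29.22] rect ((81.0467758178711, -0.13909149169921875), (110.91777801513672, 35.23121643066406), 89.96639251708984)
```

View pics/w5.png

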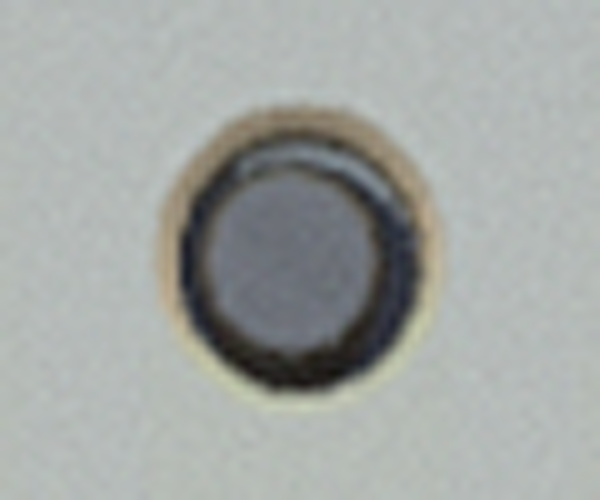

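The pin is almost centred in the hole: disc centre (294,260) in the crop against rim centre (301,258). I'll nudge by +0.3 and −0.4 mm, then lower gently to feel.

>>> send_rows(deltas=[[[0.0003, -0.0004, 0.001, 0, 0, 0, -1], [0, 0, 0.002, 0, 0, 0, -1], [0, 0, 0.002, 0, 0, 0, -1], [0, 0, 0.0015, 0, 0, 0, -1], [0, 0, 0.0015, 0, 0, 0, -1], [0, 0, 0, 0, 0, 0, -1], [0, 0, 0, 0, 0, 0, -1]]])

```text
time_s: 9.57
position: [0.5569, -0.2291, 0.0829]
tool_rot: [[-0.085, 0.996, 0.0], [0.996, 0.085, -0.0], [-0.0, 0.0, -1.0]]
ft_force: [0.3, -0.2, -3.5]
grip_width: 0.0149
gripper_force: 78.6
```

```bash
python3 - <<'E'
from h import *
go([.5575,-.2289,.089],4.9)
im=hole(); cv2.imwrite("pics/w6.png",cv2.resize(im[55:105,290:350,::-1],None,fx=10,fy=10,interpolation=cv2.INTER_CUBIC))
E
```

```text
pos [ 0.5569 -0.2291  0.0829] yaw_y 4.87 F [ 0.34 -0.18 -3.55] tq [ 0.052 -0.001  0.077] t 9.575
shift mm [ 0.2  0.6 -6.1] turn [ 0.0001  0.     -0.0005]
plane slopes [ 1.10000e-03 -6.00000e-04  2.90569e+01] hole px (array([319.4,  79.5]), array([27.1, 29.4])) hole tool [84.18 -0.27 29.15] rect ((81.03343200683594, -0.26065826416015625), (110.99359893798828, 35.26467514038086), 89.9925308227539)
```

View pics/w6.png

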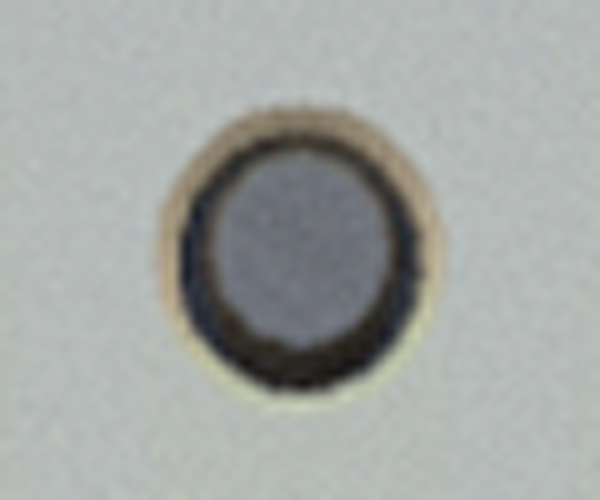

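There is no contact force at 4 mm below pin-top height, and the pin is concentric in the hole (disc at (301,250)), so it is entering. I'll carry on down slowly.

>>> send_rows(deltas=[[[0, 0, 0.0015, 0, 0, 0, -1], [0, 0, 0.0015, 0, 0, 0, -1], [0, 0, 0.0015, 0, 0, 0, -1], [0, 0, 0.0015, 0, 0, 0, -1], [0, 0, 0, 0, 0, 0, -1]]])

```text
time_s: 10.25
position: [0.5569, -0.2291, 0.0767]
tool_rot: [[-0.085, 0.996, -0.0], [0.996, 0.085, 0.0], [0.0, -0.0, -1.0]]
ft_force: [0.9, -0.7, -3.8]
grip_width: 0.0148
gripper_force: 78.6
```

>>> send_rows(deltas=[[[0, 0, 0.0015, 0, 0, 0, -1], [0, 0, 0.0015, 0, 0, 0, -1], [0, 0, 0.0015, 0, 0, 0, -1], [0, 0, 0.0015, 0, 0, 0, -1], [0, 0, 0.0015, 0, 0, 0, -1], [0, 0, 0.001, 0, 0, 0, -1], [0, 0, 0, 0, 0, 0, -1]]])

```text
time_s: 11.12
position: [0.5569, -0.2291, 0.0682]
tool_rot: [[-0.085, 0.996, -0.0], [0.996, 0.085, 0.0], [0.0, -0.0, -1.0]]
ft_force: [0.3, -0.0, -3.4]
grip_width: 0.0148
gripper_force: 78.6
```

>>> send_rows(deltas=[[[0, 0, 0.0005, 0, 0, 0, -1], [0, 0, 0.0005, 0, 0, 0, -1], [0, 0, 0.0005, 0, 0, 0, -1], [0, 0, 0.0005, 0, 0, 0, -1], [0, 0, 0, 0, 0, 0, -1]]])

```text
time_s: 11.75
position: [0.5569, -0.2291, 0.0664]
tool_rot: [[-0.085, 0.996, 0.0], [0.996, 0.085, -0.0], [-0.0, 0.0, -1.0]]
ft_force: [0.2, 0.1, -2.1]
grip_width: 0.0149
gripper_force: 78.9
```

>>> send_rows(deltas=[[[0, 0, 0.0003, 0, 0, 0, -1], [0, 0, 0.0003, 0, 0, 0, -1], [0, 0, 0, 0, 0, 0, -1]]])

```text
time_s: 12.12
position: [0.5569, -0.2291, 0.0664]
tool_rot: [[-0.085, 0.996, 0.0], [0.996, 0.085, -0.0], [-0.0, 0.0, -1.0]]
ft_force: [-2.8, 1.9, 5.0]
grip_width: 0.0152
gripper_force: 79.8
```

Contact: the height stopped changing and the force rose to about 8 N net, so the frame is home. I'll ease off and open.

>>> send_rows(deltas=[[[0, 0, -0.0004, 0, 0, 0, -1], [0, 0, 0, 0, 0, 0, -0.5], [0, 0, 0, 0, 0, 0, 0], [0, 0, 0, 0, 0, 0, 0.5], [0, 0, 0, 0, 0, 0, 1], [0, 0, 0, 0, 0, 0, 1], [0, 0, 0, 0, 0, 0, 1]]], squeeze=20)

```text
time_s: 13.0
position: [0.5569, -0.2291, 0.0661]
tool_rot: [[-0.085, 0.996, 0.0], [0.996, 0.085, -0.0], [-0.0, 0.0, -1.0]]
ft_force: [0.5, -0.1, -1.0]
grip_width: 0.0854
gripper_force: 0.0
```

>>> send_rows(deltas=[[[0, 0, -0.01, 0, 0, 0, 1], [0, 0, -0.03, 0, 0, 0, 1], [0, 0, -0.05, 0, 0, 0, 1], [0, 0, -0.02, 0, 0, 0, 1], [0, 0, 0, 0, 0, 0, 1], [0, 0, 0, 0, 0, 0, 1]]])

```text
time_s: 13.75
position: [0.5565, -0.2289, 0.1752]
tool_rot: [[-0.085, 0.996, -0.001], [0.996, 0.085, 0.001], [0.001, -0.001, -1.0]]
ft_force: [-0.5, -0.4, -0.2]
grip_width: 0.0852
gripper_force: 0.0
```

```bash
python3 - <<'E'
from h import *
im,W=cloud("wrist"); cv2.imwrite("pics/w7.png",im[:,:,::-1])
s=telemetry.observe(); print(s["position"],s["ft_force"])
z=W[...,2]; ok=np.hypot(W[...,0]-.557,W[...,1]+.229)<.14
q=W[ok&(z>.067)&(z<.08)]; print("handle top",len(q),q.mean(0),cv2.minAreaRect(q[:,:2].astype(np.float32)*1000))
p=W[ok&(z>.032)&(z<.041)]; c=np.linalg.lstsq(np.c_[p[:,0]-.557,p[:,1]+.229,np.ones(len(p))],p[:,2],rcond=None)[0]; print("plate plane",c)
E
```

```text
[ 0.55650714 -0.22887483  0.17488656] [-0.4241073   0.1846471  -1.24964038]
handle top 1861 [ 0.55684494 -0.22815377  0.072789  ] ((557.0703125, -230.437255859375), (15.842108726501465, 79.84358978271484), 5.124105453491211)
plate plane [0.00057392 0.00092227 0.03691998]
```

View pics/w7.png

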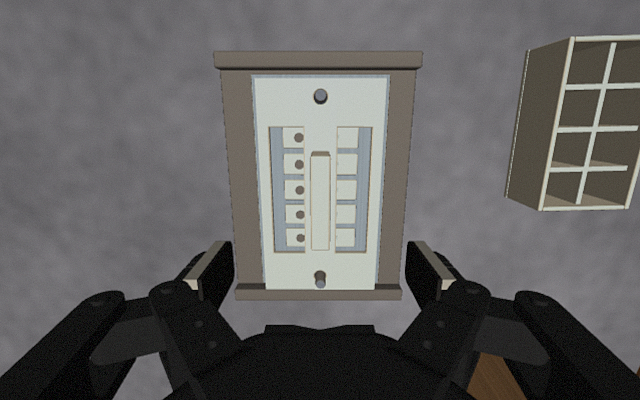

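Both pins come through the holes at (320,96) and (320,279). The plate is level at about 37 mm (nominal 36 mm), and the gripper is clear, so I'm handing in.

```bash
python3 -c "
from rig import env
print(env.close_job())"
```

```text
the job is handed in; nothing more can be done
None
```

The frame is hung on both pins and lies flat on the side rails with the gripper clear; the job was handed in at about 14 s of the 56 s, and no verdict was returned.

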